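Find the sample case with the loose ball and hold it out

ROBOT

A 6-joint arm with a two-finger parallel gripper is mounted at the origin on the work surface. World frame = base frame: x ahead of the robot, y to its left, z up, the work surface at z = 0. Lengths are in m, angles in rad, forces in N, time in s.
With the tool pointing down it reaches from about 0.35 to 1 m from the base axis. Payload 7.1 kg.
Tool frame: the origin (TCP) lies between the finger pads; the fingertips stand 11 mm ahead of it and the grasp point (between the pads) lies 8 mm behind it; z points along the fingers, y is the direction in which the jaws open and shut (so a half turn about z gives the same grasp; the last joint's range is limited). The gripper opens to 85 mm and grips with 20 to 120 N. Pads are 22 mm wide; open, the fingers measure 114 mm over their backs; the gripper's body (76 mm by 85 mm) begins 54 mm behind the grasp point. The pads swing forward as they close: fully open they stand 13 mm farther back than shut.
Start: joints at [-1.36, 0.423, 1.63, -0, 1.089, -0.019], TCP at [0.142, -0.609, 0.21] pointing down, gripper open.
Joint ranges: [-3, 3], [-0.9, 2.11], [0.09, 2.58], [-1.31, 4.45], [0.11, 2.69], [-2.54, 2.54]. Speed limits (rad/s): [2.39, 2.39, 3.01, 3.14, 3.14, 3.14].

INTERFACE

Orientations are given as a unit quaternion [x, y, z, w].
In Python, from rig import arm, capture, camera_info, close_job gives the robot as it stands.
- The arm moves only by the tool drive_tool, never from a script. Its argument "deltas" is a list of rows, each a list of 3 entries, a list of its own where there are three numbers: the shift along the world's x, y, z in mm, then the turn, a rotation vector about the world's x, y, z in rad, then the opening, from 0 (shut) to 1 (fully open). In form: [[[tx, ty, tz], [ax, ay, az], claw], ...]. A call has 1 to 10 rows; each row is the pose to reach, as a shift and turn from the pose commanded when the call began; what a row does not reach only later rows make up. A row lasts 1/10 s, in which the tool goes at most 50 mm and 8.59 degrees, less where a joint would pass 70% of its speed; a pose out of reach is approached as far as the arm can. A call with a gripper value outside its range is refused whole. The fingers move at their own pace and stop on an object; "squeeze" is the grip in N (left out, the last holds). Time passes only in rows, so rows that repeat a pose let the fingers close. It gives the time, the measured TCP pose, the force and the opening at its end, in the units of the state.
- arm.observe(): the state, without advancing time (a new reading comes with each control period).
- capture(name): name is "scene" or "top" or "wrist"; returns the picture (400x640x3 uint8, red, green, blue); there is no depth.
- camera_info(name): a dict with "fx", "fy", "cx", "cy" (pixels), "rvec" (rotation vector, rad) and "tvec" (3), from world to camera coordinates, as OpenCV has them. Camera axes: x right, y down, z forward; pixel columns grow to the right and rows downward; lengths in m; the calibration is good to about 2 mm. A picture is of the moment at which its call begins: read the wrist's pose just before it. camera_info takes no time and is no camera call; for the wrist camera it gives the pose at the moment of the call.
- close_job(): hands the job in, once; it reports no verdict.
The state is a dict: "time": time; "joint_pos": joint angles; "dq": joint speeds; "joint_torque": joint torques, N m; "position": TCP position; "ee_rot": TCP orientation; "force": force on the tool from outside, world axes, zero at the start; "wrist_torque": the same for the moment, N m; "width": finger opening in m.
Only numpy, scipy, OpenCV 4.12 (cv2) and the standard library are available. Lean on these libraries where they do the work, as an engineer would, in place of code of your own. Each camera call takes 0.05 s, during which the arm holds its last target. There are 200 camera calls.

TASK

A milling ball was left loose in one of the three sealed aluminium sample cases: going from the robot's left to its right, lift each case well clear of the bench, hold it level for a moment, shake or rock it to and fro along its length a few times, without touching down, to feel whether it rattles, and, level again, lay it back flat where it lay (the right one may stay in the gripper if it is the one). Then hold the rattling case out over the middle of the low tray on the far part of the bench, level, still and about a hand's breadth above it, and finish while holding it there: do not put it down or let go. Leave the other things on the bench alone and never hold a quiet case over the tray.

Things in the scene. Friction and masses are not known exactly. Their poses are not given: they have to be found in the camera images.
- case_left_center (a point): centre of the sealed aluminium case at the robot's left (largest y) of the row of three: 96 long (its x axis) x 50 wide (its y axis) x 50 mm high, lying flat, so this point is 25 mm above the bench; z up. Grip it across its 50 mm width, from above. The three cases look the same, shells 0.24 to 0.64 kg, so weight alone does not tell.
- case_middle_center (a point): centre of the sealed aluminium case at the middle of the row of three: 96 long (its x axis) x 50 wide (its y axis) x 50 mm high, lying flat, so this point is 25 mm above the bench; z up. One of the three, a different one from start to start, has a 36 mm steel ball of 190 g loose inside.
- case_right_center (a point): centre of the sealed aluminium case at the robot's right (smallest y) of the row of three: 96 long (its x axis) x 50 wide (its y axis) x 50 mm high, lying flat, so this point is 25 mm above the bench; z up. The ball can roll about 52 mm along the length of the case it is in (6 mm across); the other two cases are empty.
- tray_middle (a point): middle of the floor of the low dark-steel hand-over tray, fixed on the far part of the bench beyond the cases: 140 (its x axis) x 200 (its y axis) mm, rim 18 mm high; this point is 4 mm above the bench
- amber_bottle: closed amber glass bottle, 60 mm across, 130 mm high; origin at the centre of its underside; a bystander to leave alone
- sample_jar: closed glass jar, 52 mm across, 60 mm high; origin at the centre of its underside; a bystander
- screwdriver: screwdriver 150 mm long lying along its x axis, beyond the left case; a bystander
- flange: flat steel ring, 48 mm across, 12 mm high, nearer the robot than the cases; a bystander
- beaker: open glass beaker, 56 mm across, 70 mm high; origin at the centre of its underside; a bystander
- filter_box: small cardboard box 50 x 36 x 25 mm, nearer the robot than the cases; origin at the centre of its underside; a bystander

How it is judged:
By the outcome, as a careful person would: the job done as asked, in the order asked, and still so for the second after the job is handed in, while the arm keeps its last pose, push and grip.
It also fails if it takes over 72 s, if anything falls off the work surface, if the arm or the gripper's body presses on something with over 40 N, if the wrist force passes 120 N, or if a joint passes its speed limit or range.

## Working session

There is one attempt and no reset: what is moved stays moved. The work goes in short steps, Python scripts to look and compute and a tool call to move; the robot and the scene stay as the last step left them, time stands still between calls to the robot, and variables do not carry over. Pictures are saved under pics/ and viewed, about 8 in all and at most 12, crops included, and the job is handed in when it is done.

Besides the shell and the picture viewer there is one more tool, called after ">>>" in YAML: its name, and indented under it one key for each argument. drive_tool: Moves the arm, as the interface text tells. Its arguments: {"type":"object","properties":{"deltas":{"type":"array"},"squeeze":{"type":"number"}},"required":["deltas"]}

```bash
mkdir -p pics; ls
python3 - <<'E'
from rig import arm,capture,camera_info
import cv2
print(arm.observe())
for n in("top","scene"):
    im=capture(n); cv2.imwrite(f"pics/{n}0.png",im[:,:,::-1]); print(n,camera_info(n))
E
```

```text
pics
{'time': 0.0, 'joint_pos': array([-1.36001007e+00,  4.23853935e-01,  1.63068254e+00, -1.74584896e-05,
        1.08859309e+00, -1.89980205e-02]), 'dq': array([ 1.20705100e-03, -1.03031375e-03, -6.63334110e-04,  5.57722846e-04,
        2.65859952e-05, -2.02849072e-04]), 'joint_torque': array([ 1.69552739e-03, -5.57375336e+01, -2.81740719e+01, -1.30015665e-04,
        7.39166426e-03,  2.01349827e-06]), 'position': array([ 0.14225601, -0.60800612,  0.20924047]), 'ee_rot': array([ 9.93406397e-01,  1.14643532e-01, -8.12729725e-05, -7.64187185e-04]), 'force': array([ 0.37740284, -0.37723486,  0.38664797]), 'wrist_torque': array([ 0.00576525,  0.07348999, -0.03953051]), 'width': 0.08548378880419882}
top {'fx': 414.4613060120189, 'fy': 414.4613060120189, 'cx': 314.3836541366255, 'cy': 198.59525427858657, 'rvec': array([ 2.16879273, -2.14633206,  0.1171722 ]), 'tvec': array([-0.02352505,  0.53887142,  0.94882001])}
scene {'fx': 455.27029289788464, 'fy': 455.27029289788464, 'cx': 318.55484496095556, 'cy': 206.7344300127891, 'rvec': array([ 2.00474638,  1.59964672, -0.57860126]), 'tvec': array([-0.071153  , -0.36543765,  1.67057077])}
```

View pics/top0.png

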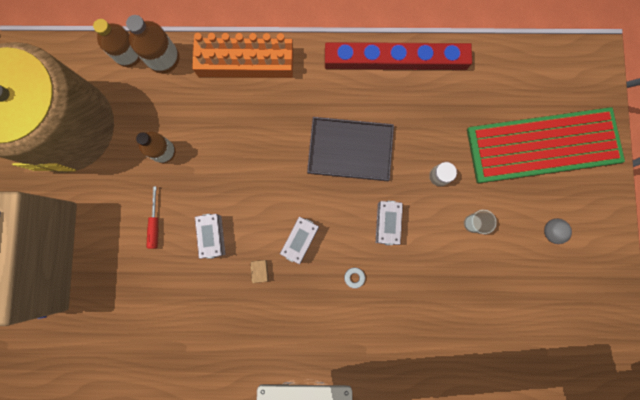

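View pics/scene0.png

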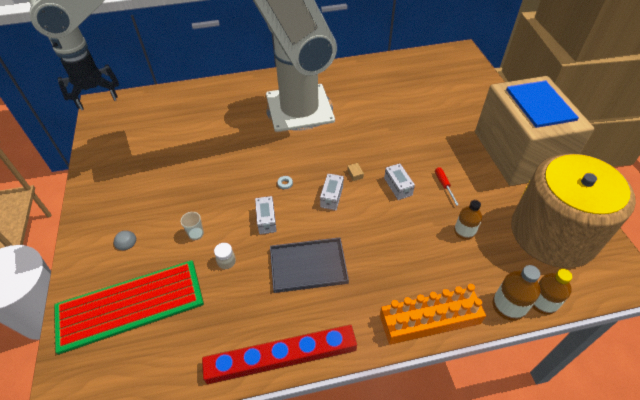

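The top view shows the cases at about (208,236), (299,240) and (390,222), and the tray at (351,149). The flange is at (355,278), the box at (259,271) and the jar at (444,174). Next I fit cuboids to the silhouettes.

```bash
cat > h.py <<'E'
import numpy as np,cv2
from scipy.optimize import minimize
from rig import arm,capture,camera_info
def proj(P,ci):
    K=np.array([[ci['fx'],0,ci['cx']],[0,ci['fy'],ci['cy']],[0,0,1]])
    return cv2.projectPoints(np.float64(P),ci['rvec'],ci['tvec'],K,None)[0][:,0]
def unproj(uv,z,ci):
    R=cv2.Rodrigues(ci['rvec'])[0]; d=R.T@np.array([(uv[0]-ci['cx'])/ci['fx'],(uv[1]-ci['cy'])/ci['fy'],1]); c=-R.T@ci['tvec']
    return c+d*(z-c[2])/d[2]
def box(p,L,W,z0,z1):
    x,y,a=p; return np.array([[x+np.cos(a)*u*L/2-np.sin(a)*v*W/2,y+np.sin(a)*u*L/2+np.cos(a)*v*W/2,z] for u,v in((1,1),(1,-1),(-1,-1),(-1,1)) for z in(z0,z1)])
def fit(mask,ci,p0,L,W,z0,z1,S=8):
    # soft IoU using sub-pixel hull
    def hull(p): return cv2.convexHull(np.float32(proj(box(p,L,W,z0,z1),ci)))
    u,v=proj([[p0[0],p0[1],z1]],ci)[0].astype(int); r=int(60*(L/.1)**.5); x0,y0=max(u-r,0),max(v-r,0)
    m=mask[y0:y0+2*r,x0:x0+2*r].astype(np.float32)
    def cost(q):
        p=[q[0],q[1],q[2]/10]
        h=((hull(p)-[x0,y0]+.5)*S)
        b=np.zeros((m.shape[0]*S,m.shape[1]*S),np.uint8); cv2.fillConvexPoly(b,np.int32(np.round(h)),1)
        b=cv2.resize(b.astype(np.float32),m.shape[::-1],interpolation=cv2.INTER_AREA)
        return 1-np.minimum(b,m).sum()/np.maximum(b,m).sum()
    best=None
    for a in ([p0[2]] if p0[2] is not None else np.arange(-1.2,1.3,.3)):
        q0=np.array([p0[0],p0[1],a*10]); s=np.vstack([q0]+[q0+np.eye(3)[i]*[.01,.01,2][i] for i in range(3)])
        o=minimize(cost,q0,method='Nelder-Mead',options=dict(initial_simplex=s,xatol=1e-4,fatol=1e-5))
        if best is None or o.fun<best.fun: best=o
    p=best.x*[1,1,.1]; return p,best.fun
E
cat > m.py <<'E'
from h import *
ci=camera_info("top"); im=cv2.imread("pics/top0.png"); hsv=cv2.cvtColor(im,cv2.COLOR_BGR2HSV)
mask=(hsv[...,1]<70)&(hsv[...,2]>85)
mask=cv2.morphologyEx(mask.astype(np.uint8),cv2.MORPH_CLOSE,np.ones((5,5)))
big=cv2.resize(im[90:300,130:500],None,fx=2,fy=2,interpolation=cv2.INTER_CUBIC)
def draw(p,*a):
    h=(proj(box(p,*a),ci)-[130,90]+.5)*2
    for k in (0,1): cv2.polylines(big,[np.int32(h[k::2])],True,(0,255,0) if k else (255,255,0),1)
for n,uv in dict(L=(208,236),M=(299,240),R=(390,222)).items():
    g=unproj(uv,.03,ci); lab=cv2.connectedComponents(mask)[1]; m=lab==lab[uv[1],uv[0]]
    p,c=fit(m,ci,(g[0],g[1],None),.096,.05,0,.05); print(n,p.round(4),'iou',1-c); draw(p,.096,.05,0,.05)
dark=((hsv[...,2]<95)&(hsv[...,1]<110)).astype(np.uint8); dark[:,:300]=0;dark[:,400:]=0;dark[:112]=0;dark[185:]=0
g=unproj((351,149),.01,ci); p,c=fit(dark,ci,(g[0],g[1],0.0),.14,.2,0,.018,4); print('tray',p.round(4),1-c); draw(p,.14,.2,0,.018)
for n,uv,z in(('flange',(355,278),.012),('box',(259,271),.025),('jar',(444,174),.06),('bottletop',(144,140),.13),('driver',(152,232),.015)): print(n,unproj(uv,z,ci).round(3))
cv2.imwrite("pics/fit.png",big)
E
python3 m.py
```

```text
L [0.449  0.2281 0.1447] iou 0.9511246085166931
M [ 0.4416  0.0169 -0.4569] iou 0.9391212463378906
R [ 0.4845 -0.1936 -0.0716] iou 0.9582188725471497
tray [ 0.6656 -0.1043 -0.0882] 0.9625427722930908
flange [ 0.354 -0.116  0.012]
box [0.368 0.11  0.025]
jar [ 0.596 -0.316  0.06 ]
bottletop [0.652 0.352 0.13 ]
driver [0.457 0.369 0.015]
```

View pics/fit.png

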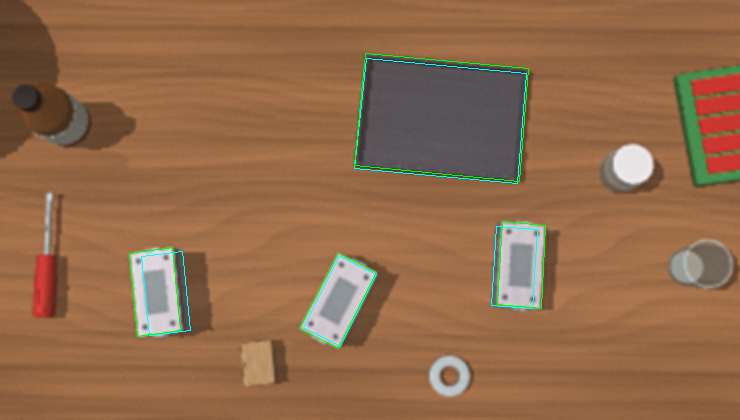

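The fit outlines match the top faces and the tray rim. I move towards the left case by a waypoint ahead of the base.

>>> drive_tool:
  deltas:
    - [[40, 30, 0], [0, 0, -0.02], 1]
    - [[80, 65, 0], [0, 0, -0.04], 1]
    - [[120, 95, 10], [0, 0, -0.06], 1]
    - [[158, 130, 20], [0, 0, -0.085], 1]
    - [[195, 165, 30], [0, 0, -0.085], 1]
    - [[230, 200, 30], [0, 0, -0.085], 1]
    - [[260, 240, 30], [0, 0, -0.085], 1]
    - [[280, 285, 30], [0, 0, -0.085], 1]
    - [[300, 330, 30], [0, 0, -0.085], 1]
    - [[307, 380, 30], [0, 0, -0.085], 1]

```text
time: 1.1
position: [0.4497, -0.2332, 0.2399]
ee_rot: [0.997, 0.072, 0.0, 0.0]
force: [0.4, -0.4, 0.7]
width: 0.0853
```

>>> drive_tool:
  deltas:
    - [[0, 50, 0], [0, 0, 0], 1]
    - [[0, 100, 0], [0, 0, 0], 1]
    - [[0, 150, 0], [0, 0, 0], 1]
    - [[0, 200, 0], [0, 0, 0], 1]
    - [[0, 250, 0], [0, 0, 0], 1]
    - [[0, 300, 0], [0, 0, 0], 1]
    - [[0, 350, 0], [0, 0, 0], 1]
    - [[0, 400, 0], [0, 0, 0], 1]
    - [[0, 457, 0], [0, 0, 0], 1]
    - [[0, 457, 0], [0, 0, 0], 1]

```text
time: 2.1
position: [0.448, 0.2267, 0.24]
ee_rot: [0.997, 0.075, 0.0, -0.001]
force: [0.6, -1.0, 0.3]
width: 0.0855
```

```bash
cat > w.py <<'E'
import sys; from h import *
def look(name,p0):
    ci=camera_info("wrist"); im=capture("wrist")[:,:,::-1].copy(); cv2.imwrite(f"pics/{name}.png",im)
    hsv=cv2.cvtColor(im,cv2.COLOR_BGR2HSV); m=((hsv[...,1]<70)&(hsv[...,2]>85)).astype(np.uint8)
    m=cv2.morphologyEx(m,cv2.MORPH_CLOSE,np.ones((9,9)))
    pr=proj(box(p0,.096,.05,.05,.0501),ci); c=np.int32(pr.mean(0)); print('pix',c)
    lab=cv2.connectedComponents(m)[1]; k=lab[c[1],c[0]]; mm=(lab==k)
    cn=cv2.findContours(mm.astype(np.uint8),0,2)[0][0]; 
    W=np.float32([unproj(q[0],.05,ci)[:2] for q in cn]); r=cv2.minAreaRect(W*1000); print('rect mm',r)
    for p,col in((p0,(0,255,0)),):
        h=np.int32(proj(box(p,.096,.05,0,.05),ci)); cv2.polylines(im,[h[1::2]],True,col,1); cv2.polylines(im,[h[0::2]],True,(255,255,0),1)
    cv2.imwrite(f"pics/{name}_o.png",im); s=arm.observe(); print(s['position'],s['ee_rot'],s['force'],s['wrist_torque'])
look(sys.argv[1],[float(a) for a in sys.argv[2:5]])
E
python3 w.py wL .449 .2281 .1447
```

```text
pix [316 171]
rect mm ((450.71539306640625, 225.56710815429688), (102.40621948242188, 50.142005920410156), 8.182785987854004)Traceback (most recent call last):
  File "w.py", line 13, in <module>
    look(sys.argv[1],[float(a) for a in sys.argv[2:5]])
    ~~~~^^^^^^^^^^^^^^^^^^^^^^^^^^^^^^^^^^^^^^^^^^^^^^^
  File "w.py", line 11, in look
    h=np.int32(proj(box(p,.096,.05,0,.05),ci)); cv2.polylines(im,[h[1::2]],True,col,1); cv2.polylines(im,[h[0::2]],True,(255,255,0),1)
                                                ~~~~~~~~~~~~~^^^^^^^^^^^^^^^^^^^^^^^^^
cv2.error: OpenCV(4.12.0) /io/opencv/modules/imgproc/src/drawing.cpp:2458: error: (-215:Assertion failed) p.checkVector(2, CV_32S) >= 0 in function 'polylines'
```

```bash
sed -i 's/\[h\[1::2\]\]/[h[1::2].copy()]/;s/\[h\[0::2\]\]/[h[0::2].copy()]/' w.py; python3 -c "
from rig import arm; s=arm.observe(); print(s['position'],s['ee_rot'],s['force'],s['wrist_torque'],s['joint_torque'])"
```

```text
[0.44790536 0.22524236 0.23974821] [ 9.97223695e-01  7.44637381e-02 -7.07213300e-05 -2.19430111e-04] [-0.11593539 -0.04590201  0.52364974] [ 0.00101457 -0.01212234  0.00569192] [ 4.12829686e-01 -4.16584003e+01 -2.74483573e+01 -2.75523373e-02
  7.83268875e-02  2.24410119e-01]
```

>>> drive_tool:
  deltas:
    - [[0, -2, -45], [0, 0, 0], 1]
    - [[0, -2, -90], [0, 0, 0], 1]
    - [[0, -2, -130], [0, 0, 0], 1]
    - [[0, -2, -165], [0, 0, 0], 1]
    - [[0, -2, -190], [0, 0, 0], 1]
    - [[0, -2, -208], [0, 0, 0], 1]
    - [[0, -2, -218], [0, 0, 0], 1]
    - [[0, -2, -220], [0, 0, 0], 1]
    - [[0, -2, -220], [0, 0, 0], 1]

```text
time: 3.05
position: [0.4486, 0.2197, 0.0203]
ee_rot: [0.997, 0.072, 0.0, 0.0]
force: [0.5, 0.1, 0.9]
width: 0.0851
```

>>> drive_tool:
  deltas:
    - [[0, 0, 0], [0, 0, 0], 0.5]
    - [[0, 0, 0], [0, 0, 0], 0.5]
    - [[0, 0, 0], [0, 0, 0], 0.3]
    - [[0, 0, 0], [0, 0, 0], 0.3]
    - [[0, 0, 0], [0, 0, 0], 0.3]
    - [[0, 0, 0], [0, 0, 0], 0.3]
  squeeze: 70

```text
time: 3.65
position: [0.4494, 0.2211, 0.0217]
ee_rot: [0.997, 0.072, 0.001, -0.001]
force: [-3.3, 2.0, 13.0]
width: 0.0473
```

>>> drive_tool:
  deltas:
    - [[0, 0, 5], [0, 0, 0], 0.3]
    - [[0, 0, 20], [0, 0, 0], 0.3]
    - [[0, 0, 45], [0, 0, 0], 0.3]
    - [[0, 0, 75], [0, 0, 0], 0.3]
    - [[0, 0, 105], [0, 0, 0], 0.3]
    - [[0, 0, 130], [0, 0, 0], 0.3]
    - [[0, 0, 140], [0, 0, 0], 0.3]
    - [[0, 0, 140], [0, 0, 0], 0.3]
    - [[0, 0, 140], [0, 0, 0], 0.3]
    - [[0, 0, 140], [0, 0, 0], 0.3]

```text
time: 4.65
position: [0.4472, 0.2196, 0.1585]
ee_rot: [0.997, 0.072, -0.001, 0.001]
force: [-0.4, 0.2, -6.1]
width: 0.0469
```

```bash
cat > t.py <<'E'
import sys; from h import *
from scipy.spatial.transform import Rotation as Ro
n=int(sys.argv[1]) if len(sys.argv)>1 else 4
im=None;F=[];T=[];J=[]
for i in range(n):
    c=capture("scene"); s=arm.observe(); F.append(s['force']); R=Ro.from_quat(s['ee_rot']); T.append(R.inv().apply(s['wrist_torque'])); J.append(s['joint_torque'])
cv2.imwrite("pics/last.png",c[:,:,::-1])
np.set_printoptions(precision=4,suppress=True)
x=R.apply([1,0,0]); print('t',s['time'],'pos',s['position'],'pitch deg',np.degrees(np.arcsin(x[2])),'w',s['width'])
print('F',np.mean(F,0),'+-',np.std(F,0)); print('T tool',np.mean(T,0),'+-',np.std(T,0)); print('J',np.mean(J,0),np.std(J,0))
E
python3 t.py 4
```

```text
t 4.85 pos [0.4478 0.2199 0.1591] pitch deg -0.09517732662714168 w 0.04684817897984793
F [-0.2014 -0.2783 -5.0684] +- [0.2764 0.278  0.4065]
T tool [-0.0394  0.0116 -0.0147] +- [0.0202 0.0413 0.0244]
J [  0.003  -46.8521 -25.1256   0.0008   0.0057  -0.0001] [0.001  0.1637 0.0584 0.0001 0.0038 0.    ]
```

>>> drive_tool:
  deltas:
    - [[0, 0, 0], [-0.011, 0.08, 0], 0.3]
    - [[0, 0, 0], [-0.021, 0.15, 0], 0.3]
    - [[0, 0, 0], [-0.021, 0.15, 0], 0.3]
    - [[0, 0, 0], [-0.021, 0.15, 0], 0.3]
    - [[0, 0, 0], [-0.021, 0.15, 0], 0.3]

```text
time: 5.35
position: [0.4476, 0.2199, 0.1597]
ee_rot: [0.995, 0.072, -0.075, 0.005]
force: [0.4, -0.8, -6.2]
width: 0.0467
```

```bash
python3 t.py 4
```

```text
t 5.55 pos [0.4479 0.2201 0.1601] pitch deg -8.651877506850246 w 0.04700735036168764
F [-0.0629 -0.0322 -5.247 ] +- [0.2475 0.4325 0.2844]
T tool [-0.0057  0.1721 -0.0101] +- [0.031  0.0278 0.0163]
J [ -0.0585 -50.8384 -25.2      0.1727   0.7926   0.0029] [0.0338 0.0772 0.0929 0.0027 0.0146 0.0009]
```

>>> drive_tool:
  deltas:
    - [[0, 0, 0], [0.014, -0.1, 0], 0.3]
    - [[0, 0, 0], [0.014, -0.1, 0], 0.3]
    - [[0, 0, 0], [0.014, -0.1, 0], 0.3]

```text
time: 5.85
position: [0.4477, 0.2201, 0.1604]
ee_rot: [0.997, 0.073, -0.026, 0.002]
force: [0.0, 0.1, -5.0]
width: 0.047
```

```bash
python3 t.py 4
```

```text
t 6.05 pos [0.4489 0.2203 0.1601] pitch deg -2.910034720755097 w 0.047088399948269875
F [ 0.0566 -0.1711 -5.3458] +- [0.3627 0.2208 0.4636]
T tool [0.009  0.0531 0.003 ] +- [0.0379 0.0291 0.0409]
J [  0.1479 -48.5022 -24.8347   0.0717   0.3178  -0.0025] [0.0308 0.0156 0.2044 0.0123 0.0359 0.0045]
```

>>> drive_tool:
  deltas:
    - [[0, 0, 0], [0.014, -0.1, 0], 0.3]
    - [[0, 0, 0], [0.014, -0.1, 0], 0.3]
    - [[0, 0, 0], [0.014, -0.1, 0], 0.3]
    - [[0, 0, 0], [0.014, -0.1, 0], 0.3]
    - [[0, 0, 0], [0.014, -0.1, 0], 0.3]
    - [[0, 0, 0], [0.014, -0.1, 0], 0.3]

```text
time: 6.65
position: [0.4488, 0.2202, 0.16]
ee_rot: [0.997, 0.072, 0.025, -0.002]
force: [0.5, 0.2, -5.8]
width: 0.0469
```

```bash
python3 t.py 4
```

```text
t 6.85 pos [0.4483 0.2201 0.1599] pitch deg 2.871346358135921 w 0.0467259561811046
F [-0.15   -0.0421 -5.455 ] +- [0.652  0.1105 0.4054]
T tool [ 0.0103 -0.048  -0.007 ] +- [0.0068 0.0603 0.007 ]
J [ -0.0476 -45.2095 -25.3309  -0.0671  -0.288   -0.0027] [0.0617 0.0294 0.1889 0.0196 0.0765 0.0011]
```

>>> drive_tool:
  deltas:
    - [[0, 0, 0], [0.014, -0.1, 0], 0.3]
    - [[0, 0, 0], [0.014, -0.1, 0], 0.3]
    - [[0, 0, 0], [0.014, -0.1, 0], 0.3]

```text
time: 7.15
position: [0.4477, 0.2201, 0.1601]
ee_rot: [0.995, 0.072, 0.074, -0.005]
force: [1.0, -0.1, -4.5]
width: 0.0467
```

```bash
python3 t.py 4
```

```text
t 7.35 pos [0.449  0.2204 0.1603] pitch deg 8.666478636326467 w 0.04690438222814121
F [ 0.6045  0.245  -5.6383] +- [0.155  0.3605 0.2308]
T tool [-0.     -0.1711 -0.0217] +- [0.0079 0.0143 0.0151]
J [  0.1151 -42.6135 -24.4022  -0.1919  -0.7181  -0.0053] [0.0387 0.0128 0.3326 0.0062 0.0313 0.0086]
```

Left: the torque is proportional to tilt with no step, so it looks quiet. I'll finish with brisk rocking and a shake, level it, and lay it back.

>>> drive_tool:
  deltas:
    - [[0, 0, 0], [-0.021, 0.15, 0], 0.3]
    - [[0, 0, 0], [-0.042, 0.3, 0], 0.3]
    - [[0, 0, 0], [-0.021, 0.15, 0], 0.3]
    - [[0, 0, 0], [0, 0, 0], 0.3]
    - [[0, 0, 0], [-0.021, 0.15, 0], 0.3]
    - [[0, 0, 0], [-0.042, 0.3, 0], 0.3]
    - [[0, 0, 0], [-0.021, 0.15, 0], 0.3]
    - [[0, 0, 0], [-0.021, 0.15, 0], 0.3]
    - [[0, 0, 0], [-0.021, 0.15, 0], 0.3]

```text
time: 8.25
position: [0.4476, 0.22, 0.16]
ee_rot: [0.997, 0.073, -0.002, 0.0]
force: [0.0, -0.3, -4.5]
width: 0.0467
```

>>> drive_tool:
  deltas:
    - [[25, 4, 0], [0, 0, 0], 0.3]
    - [[0, 0, 0], [0, 0, 0], 0.3]
    - [[-25, -4, 0], [0, 0, 0], 0.3]
    - [[0, 0, 0], [0, 0, 0], 0.3]
    - [[25, 4, 0], [0, 0, 0], 0.3]
    - [[0, 0, 0], [0, 0, 0], 0.3]
    - [[-25, -4, 0], [0, 0, 0], 0.3]
    - [[0, 0, 0], [0, 0, 0], 0.3]
    - [[0, 0, 0], [0, 0, 0], 0.3]
    - [[0, 0, 0], [0, 0, 0], 0.3]

```text
time: 9.25
position: [0.4491, 0.2204, 0.1612]
ee_rot: [0.997, 0.072, 0.0, -0.0]
force: [-0.3, -0.1, -5.9]
width: 0.0468
```

>>> drive_tool:
  deltas:
    - [[0, 0, 0], [0, 0, 0], 0.3]
    - [[0, 0, 0], [0, 0, 0], 0.3]
    - [[0, 0, 0], [0, 0, 0], 0.3]

```text
time: 9.55
position: [0.4481, 0.2201, 0.1601]
ee_rot: [0.997, 0.072, -0.0, -0.0]
force: [0.0, 0.5, -5.6]
width: 0.0468
```

```bash
python3 t.py 2
```

```text
t 9.65 pos [0.4481 0.2201 0.16  ] pitch deg -0.012930722645243278 w 0.04682701017708063
F [-0.2228 -0.0658 -5.5368] +- [0.3074 0.2593 0.2865]
T tool [0.009  0.0455 0.0441] +- [0.0082 0.0172 0.0007]
J [ -0.0166 -46.6436 -25.1863   0.0134   0.0487  -0.0017] [0.0025 0.0001 0.0074 0.0003 0.0008 0.0001]
```

View pics/last.png

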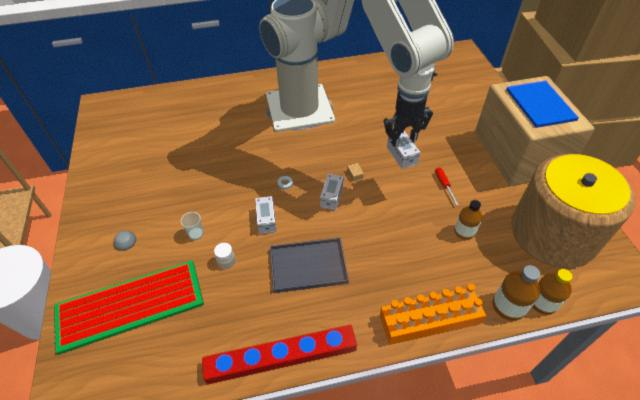

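The case is held level at (404,150) with the others undisturbed. I lay it back 6 mm to +y, since the grasp had centred it at y=0.220 against 0.226 as found.

>>> drive_tool:
  deltas:
    - [[0, 6, -30], [0, 0, 0], 0.3]
    - [[0, 6, -65], [0, 0, 0], 0.3]
    - [[0, 6, -95], [0, 0, 0], 0.3]
    - [[0, 6, -115], [0, 0, 0], 0.3]
    - [[0, 6, -128], [0, 0, 0], 0.3]
    - [[0, 6, -134], [0, 0, 0], 0.3]
    - [[0, 6, -137], [0, 0, 0], 0.3]
    - [[0, 6, -138], [0, 0, 0], 0.3]
    - [[0, 6, -138], [0, 0, 0], 0.3]
    - [[0, 6, -138], [0, 0, 0], 0.3]

```text
time: 10.65
position: [0.4488, 0.2264, 0.0228]
ee_rot: [0.997, 0.072, 0.001, -0.0]
force: [-0.4, -0.1, -5.6]
width: 0.0469
```

>>> drive_tool:
  deltas:
    - [[0, 0, 0], [0, 0, 0], 0.7]
    - [[0, 0, 0], [0, 0, 0], 1]
    - [[0, 0, 0], [0, 0, 0], 1]
    - [[0, 0, 0], [0, 0, 0], 1]
    - [[0, 0, 10], [0, 0, 0], 1]
    - [[0, 0, 40], [0, 0, 0], 1]
    - [[0, 0, 80], [0, 0, 0], 1]
    - [[0, 0, 125], [0, 0, 0], 1]
    - [[0, 0, 170], [0, 0, 0], 1]
    - [[0, 0, 215], [0, 0, 0], 1]

```text
time: 11.65
position: [0.4478, 0.2259, 0.2397]
ee_rot: [0.997, 0.072, 0.0, -0.0]
force: [0.6, -0.2, -0.5]
width: 0.0854
```

```bash
python3 w.py wL2 .449 .2265 .1447
```

```text
pix [317 171]
rect mm ((451.48199462890625, 226.0516357421875), (102.07818603515625, 50.16407775878906), 8.211698532104492)
[0.45166846 0.22774509 0.24694583] [ 0.99736235  0.0723441   0.00548163 -0.00215062] [2.62626242 1.49118178 5.12908582] [ 0.00968028 -0.07259582  0.00137776]
```

View pics/wL2_o.png

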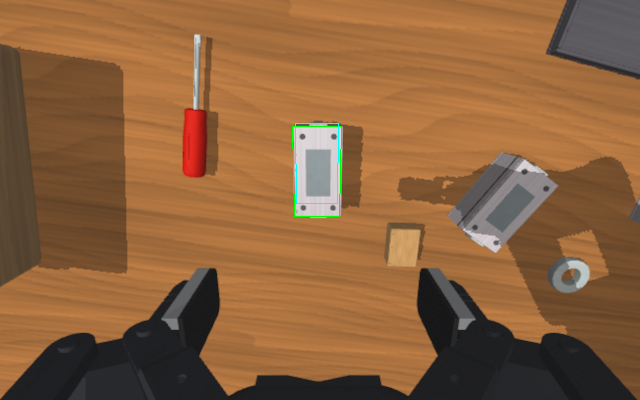

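Left case is back in place: the outline matches at (317,171) and the pose is within 1 mm. On to the middle case.

>>> drive_tool:
  deltas:
    - [[-1, -40, 0], [0, 0, -0.1], 1]
    - [[-2, -85, 0], [0, 0, -0.22], 1]
    - [[-4, -130, 0], [0, 0, -0.35], 1]
    - [[-6, -170, 0], [0, 0, -0.47], 1]
    - [[-7, -200, 0], [0, 0, -0.57], 1]
    - [[-7, -209, 0], [0, 0, -0.602], 1]
    - [[-7, -209, 0], [0, 0, -0.602], 1]
    - [[-7, -209, 0], [0, 0, -0.602], 1]
    - [[-7, -209, 0], [0, 0, -0.602], 1]

```text
time: 12.6
position: [0.4414, 0.0182, 0.2371]
ee_rot: [0.974, -0.225, 0.0, -0.0]
force: [-1.0, 0.1, 0.5]
width: 0.0851
```

```bash
python3 w.py wM .4416 .0169 -.4569
```

```text
pix [318 172]
rect mm ((443.0220947265625, 13.767356872558594), (50.219566345214844, 101.54228210449219), 63.657806396484375)
[0.44138586 0.01820748 0.23700654] [ 9.74266182e-01 -2.25400524e-01 -3.67315898e-05 -9.47287316e-05] [-0.30537632  0.63444914 -0.71210794] [ 0.02690189 -0.02578634 -0.04691808]
```

>>> drive_tool:
  deltas:
    - [[-1, -3, -45], [0, 0, -0.005], 1]
    - [[-1, -3, -90], [0, 0, -0.005], 1]
    - [[-1, -3, -130], [0, 0, -0.005], 1]
    - [[-1, -3, -165], [0, 0, -0.005], 1]
    - [[-1, -3, -190], [0, 0, -0.005], 1]
    - [[-1, -3, -206], [0, 0, -0.005], 1]
    - [[-1, -3, -214], [0, 0, -0.005], 1]
    - [[-1, -3, -216], [0, 0, -0.005], 1]
    - [[-1, -3, -216], [0, 0, -0.005], 1]

```text
time: 13.55
position: [0.4406, 0.0145, 0.0213]
ee_rot: [0.974, -0.229, 0.0, -0.0]
force: [0.8, -0.4, 0.3]
width: 0.0851
```

>>> drive_tool:
  deltas:
    - [[0, 0, 0], [0, 0, 0], 0.5]
    - [[0, 0, 0], [0, 0, 0], 0.5]
    - [[0, 0, 0], [0, 0, 0], 0.3]
    - [[0, 0, 0], [0, 0, 0], 0.3]
    - [[0, 0, 0], [0, 0, 0], 0.3]
    - [[0, 0, 0], [0, 0, 0], 0.3]
  squeeze: 70

```text
time: 14.15
position: [0.4411, 0.0141, 0.0224]
ee_rot: [0.973, -0.229, 0.001, -0.0]
force: [-1.7, 1.3, 14.3]
width: 0.0469
```

>>> drive_tool:
  deltas:
    - [[0, 0, 5], [0, 0, 0], 0.3]
    - [[0, 0, 20], [0, 0, 0], 0.3]
    - [[0, 0, 45], [0, 0, 0], 0.3]
    - [[0, 0, 75], [0, 0, 0], 0.3]
    - [[0, 0, 105], [0, 0, 0], 0.3]
    - [[0, 0, 130], [0, 0, 0], 0.3]
    - [[0, 0, 140], [0, 0, 0], 0.3]
    - [[0, 0, 140], [0, 0, 0], 0.3]
    - [[0, 0, 140], [0, 0, 0], 0.3]
    - [[0, 0, 140], [0, 0, 0], 0.3]

```text
time: 15.15
position: [0.4392, 0.0141, 0.1597]
ee_rot: [0.973, -0.229, -0.001, 0.0]
force: [-0.4, 0.1, -3.5]
width: 0.0469
```

```bash
python3 t.py 4
```

```text
t 15.35 pos [0.4398 0.0141 0.1602] pitch deg -0.09229216335130215 w 0.04663455250278091
F [ 0.3409  0.1644 -3.6556] +- [0.4772 0.3735 0.248 ]
T tool [-0.0155 -0.0123 -0.0365] +- [0.029  0.052  0.0046]
J [ -0.0004 -39.2347 -23.4348  -0.0002   0.007   -0.    ] [0.0006 0.1535 0.0512 0.     0.0036 0.    ]
```

>>> drive_tool:
  deltas:
    - [[0, 0, 0], [0.036, 0.072, 0], 0.3]
    - [[0, 0, 0], [0.067, 0.134, 0], 0.3]
    - [[0, 0, 0], [0.067, 0.134, 0], 0.3]
    - [[0, 0, 0], [0.067, 0.134, 0], 0.3]
    - [[0, 0, 0], [0.067, 0.134, 0], 0.3]

```text
time: 15.85
position: [0.4395, 0.0142, 0.1607]
ee_rot: [0.971, -0.228, -0.073, -0.017]
force: [-0.8, 0.5, -4.0]
width: 0.0469
```

```bash
python3 t.py 4
```

```text
t 16.05 pos [0.44   0.0143 0.1611] pitch deg -8.554487848498509 w 0.04677938042066137
F [ 0.1888  0.3255 -3.4242] +- [0.421  0.3857 0.1272]
T tool [-0.0256  0.1789 -0.0146] +- [0.0202 0.0406 0.027 ]
J [ -0.0757 -42.9427 -23.3353   0.2356   0.7092   0.0066] [0.0441 0.0799 0.0757 0.0028 0.0093 0.0013]
```

>>> drive_tool:
  deltas:
    - [[0, 0, 0], [-0.044, -0.09, 0], 0.3]
    - [[0, 0, 0], [-0.044, -0.09, 0], 0.3]
    - [[0, 0, 0], [-0.044, -0.09, 0], 0.3]

```text
time: 16.35
position: [0.4399, 0.0145, 0.1614]
ee_rot: [0.973, -0.228, -0.025, -0.006]
force: [-0.2, 0.5, -3.8]
width: 0.0467
```

```bash
python3 t.py 4
```

```text
t 16.55 pos [0.4409 0.014  0.1611] pitch deg -2.873643695872131 w 0.046608918323436666
F [ 0.5237  0.3868 -3.3682] +- [0.3204 0.5319 0.3035]
T tool [0.0145 0.0804 0.003 ] +- [0.0344 0.0271 0.0208]
J [  0.1687 -40.6984 -23.1387   0.0986   0.282   -0.0036] [0.0536 0.0421 0.2475 0.0064 0.0143 0.008 ]
```

>>> drive_tool:
  deltas:
    - [[0, 0, 0], [-0.045, -0.089, 0], 0.3]
    - [[0, 0, 0], [-0.045, -0.089, 0], 0.3]
    - [[0, 0, 0], [-0.045, -0.089, 0], 0.3]
    - [[0, 0, 0], [-0.045, -0.089, 0], 0.3]
    - [[0, 0, 0], [-0.045, -0.089, 0], 0.3]

```text
time: 17.05
position: [0.441, 0.014, 0.1611]
ee_rot: [0.973, -0.229, 0.024, 0.005]
force: [-0.1, 0.3, -3.2]
width: 0.0467
```

```bash
python3 t.py 4
```

```text
t 17.25 pos [0.4405 0.014  0.161 ] pitch deg 2.8454524498309963 w 0.04697002998563516
F [ 0.3012  0.188  -2.9791] +- [0.2841 0.4081 0.3102]
T tool [ 0.0168 -0.0432  0.0034] +- [0.0299 0.024  0.0262]
J [  0.0017 -37.7368 -23.5705  -0.0818  -0.2221  -0.0083] [0.0199 0.0439 0.0173 0.003  0.0048 0.0024]
```

>>> drive_tool:
  deltas:
    - [[0, 0, 0], [-0.045, -0.089, 0], 0.3]
    - [[0, 0, 0], [-0.045, -0.089, 0], 0.3]
    - [[0, 0, 0], [-0.045, -0.089, 0], 0.3]

```text
time: 17.55
position: [0.4399, 0.0144, 0.1611]
ee_rot: [0.971, -0.228, 0.072, 0.017]
force: [0.7, -0.3, -3.0]
width: 0.0467
```

```bash
python3 t.py 4
```

```text
t 17.75 pos [0.441  0.014  0.1612] pitch deg 8.563432731773707 w 0.04653822701686909
F [ 0.0707  0.3043 -2.9139] +- [0.3051 0.3714 0.517 ]
T tool [ 0.0057 -0.1287  0.001 ] +- [0.016  0.036  0.0217]
J [  0.1552 -35.3545 -22.9062  -0.2724  -0.5892  -0.0095] [0.0552 0.0162 0.2819 0.0113 0.0207 0.0145]
```

>>> drive_tool:
  deltas:
    - [[0, 0, 0], [0.067, 0.134, 0], 0.3]
    - [[0, 0, 0], [0.134, 0.268, 0], 0.3]
    - [[0, 0, 0], [0.067, 0.134, 0], 0.3]
    - [[0, 0, 0], [0, 0, 0], 0.3]
    - [[0, 0, 0], [0.067, 0.134, 0], 0.3]
    - [[0, 0, 0], [0.134, 0.268, 0], 0.3]
    - [[0, 0, 0], [0.134, 0.268, 0], 0.3]
    - [[0, 0, 0], [0.1, 0.2, 0], 0.3]
    - [[0, 0, 0], [0.075, 0.15, 0], 0.3]
    - [[0, 0, 0], [0.067, 0.134, 0], 0.3]

```text
time: 18.75
position: [0.4395, 0.0141, 0.1609]
ee_rot: [0.973, -0.229, 0.001, 0.0]
force: [0.9, 0.4, -3.5]
width: 0.0469
```

>>> drive_tool:
  deltas:
    - [[0, 0, 0], [0, 0, 0], 0.3]
    - [[0, 0, 0], [0, 0, 0], 0.3]
    - [[0, 0, 0], [0, 0, 0], 0.3]

```text
time: 19.05
position: [0.4409, 0.014, 0.1612]
ee_rot: [0.973, -0.229, 0.0, -0.0]
force: [0.2, 0.5, -3.6]
width: 0.0468
```

```bash
python3 t.py 6
```

```text
t 19.35 pos [0.4404 0.0141 0.1609] pitch deg -0.012416011755024972 w 0.046541658842084846
F [-0.0005 -0.1498 -3.316 ] +- [0.4566 0.5054 0.2743]
T tool [-0.0066  0.0085 -0.0039] +- [0.0399 0.0237 0.0337]
J [  0.0144 -39.0968 -23.5549   0.0034   0.0026  -0.003 ] [0.0242 0.0567 0.0264 0.0019 0.0033 0.0011]
```

>>> drive_tool:
  deltas:
    - [[0, 0, 0], [-0.067, -0.134, 0], 0.3]
    - [[0, 0, 0], [-0.067, -0.134, 0], 0.3]
    - [[0, 0, 0], [-0.067, -0.134, 0], 0.3]
    - [[0, 0, 0], [-0.067, -0.134, 0], 0.3]
    - [[0, 0, 0], [-0.033, -0.066, 0], 0.3]
    - [[0, 0, 0], [-0.008, -0.016, 0], 0.3]
    - [[0, 0, 0], [0, 0, 0], 0.3]
    - [[0, 0, 0], [0, 0, 0], 0.3]
    - [[0, 0, 0], [0, 0, 0], 0.3]
    - [[0, 0, 0], [0, 0, 0], 0.3]

```text
time: 20.35
position: [0.4398, 0.0142, 0.1608]
ee_rot: [0.973, -0.229, -0.0, 0.0]
force: [0.6, -0.2, -3.5]
width: 0.047
```

```bash
python3 t.py 6
```

```text
t 20.65 pos [0.4402 0.0142 0.1611] pitch deg 0.01420630166541941 w 0.046610164469449766
F [-0.0795  0.1438 -3.0031] +- [0.3129 0.437  0.4762]
T tool [-0.0103  0.0046 -0.0091] +- [0.0246 0.0311 0.0343]
J [ -0.0449 -38.9071 -23.5157  -0.0051  -0.0038   0.0028] [0.0411 0.0599 0.0433 0.0025 0.0042 0.001 ]
```

>>> drive_tool:
  deltas:
    - [[22, -11, 0], [0, 0, 0], 0.3]
    - [[0, 0, 0], [0, 0, 0], 0.3]
    - [[-22, 11, 0], [0, 0, 0], 0.3]
    - [[0, 0, 0], [0, 0, 0], 0.3]
    - [[22, -11, 0], [0, 0, 0], 0.3]
    - [[0, 0, 0], [0, 0, 0], 0.3]
    - [[-22, 11, 0], [0, 0, 0], 0.3]
    - [[0, 0, 0], [0, 0, 0], 0.3]
    - [[0, 0, 0], [0, 0, 0], 0.3]
    - [[0, 0, 0], [0, 0, 0], 0.3]

```text
time: 21.65
position: [0.4406, 0.0141, 0.1611]
ee_rot: [0.973, -0.229, 0.0, -0.0]
force: [-0.7, 0.6, -3.5]
width: 0.0467
```

>>> drive_tool:
  deltas:
    - [[0, 0, 0], [0, 0, 0], 0.3]
    - [[0, 0, 0], [0, 0, 0], 0.3]
    - [[0, 0, 0], [0, 0, 0], 0.3]

```text
time: 21.95
position: [0.44, 0.0142, 0.161]
ee_rot: [0.973, -0.229, -0.0, 0.0]
force: [0.8, 0.5, -3.5]
width: 0.0466
```

```bash
python3 t.py 4
```

```text
t 22.15 pos [0.4402 0.0142 0.161 ] pitch deg -0.00473243651142586 w 0.04655284244998078
F [-0.3737 -0.1869 -3.5546] +- [0.6547 0.411  0.4371]
T tool [-0.0074  0.0028  0.0073] +- [0.019  0.028  0.0297]
J [  0.0021 -38.9995 -23.4937   0.0002   0.0035   0.0008] [0.0038 0.0097 0.003  0.0001 0.0007 0.0002]
```

The middle case is clearly quiet: J5 is about 0 after rocking either way. For the left case J5 was +0.049 N m after the shake, which matches a ball at one end. I lay the middle one back and check the right one.

>>> drive_tool:
  deltas:
    - [[0, 1, -30], [0, 0, 0], 0.3]
    - [[0, 1, -65], [0, 0, 0], 0.3]
    - [[0, 1, -95], [0, 0, 0], 0.3]
    - [[0, 1, -115], [0, 0, 0], 0.3]
    - [[0, 1, -128], [0, 0, 0], 0.3]
    - [[0, 1, -134], [0, 0, 0], 0.3]
    - [[0, 1, -137], [0, 0, 0], 0.3]
    - [[0, 1, -138], [0, 0, 0], 0.3]
    - [[0, 1, -138], [0, 0, 0], 0.3]
    - [[0, 1, -138], [0, 0, 0], 0.3]

```text
time: 23.15
position: [0.4408, 0.0151, 0.0236]
ee_rot: [0.973, -0.229, 0.001, -0.0]
force: [0.6, -0.1, -3.0]
width: 0.0472
```

>>> drive_tool:
  deltas:
    - [[0, 0, 0], [0, 0, 0], 0.7]
    - [[0, 0, 0], [0, 0, 0], 1]
    - [[0, 0, 0], [0, 0, 0], 1]
    - [[0, 0, 0], [0, 0, 0], 1]
    - [[0, 0, 10], [0, 0, 0], 1]
    - [[0, 0, 40], [0, 0, 0], 1]
    - [[0, 0, 80], [0, 0, 0], 1]
    - [[0, 0, 125], [0, 0, 0], 1]
    - [[0, 0, 170], [0, 0, 0], 1]
    - [[0, 0, 215], [0, 0, 0], 1]

```text
time: 24.15
position: [0.4397, 0.0151, 0.2406]
ee_rot: [0.973, -0.229, 0.0, -0.0]
force: [1.7, -0.5, 0.4]
width: 0.0851
```

>>> drive_tool:
  deltas:
    - [[8, -40, 0], [0, 0, 0.1], 1]
    - [[18, -85, 0], [0, 0, 0.2], 1]
    - [[28, -130, 0], [0, 0, 0.3], 1]
    - [[37, -170, 0], [0, 0, 0.36], 1]
    - [[42, -200, 0], [0, 0, 0.388], 1]
    - [[43, -209, 0], [0, 0, 0.388], 1]
    - [[43, -209, 0], [0, 0, 0.388], 1]
    - [[43, -209, 0], [0, 0, 0.388], 1]
    - [[43, -209, 0], [0, 0, 0.388], 1]

```text
time: 25.05
position: [0.483, -0.1925, 0.2381]
ee_rot: [0.999, -0.037, -0.0, -0.0]
force: [0.0, 0.2, 0.6]
width: 0.0855
```

```bash
python3 w.py wR .4845 -.1936 -.0716
```

```text
pix [318 171]
rect mm ((485.6412048339844, -194.63995361328125), (50.16021728515625, 101.89624786376953), 86.03327178955078)
[ 0.48309493 -0.19258204  0.23815192] [ 9.99337209e-01 -3.64021606e-02 -7.99007420e-05 -1.39670351e-04] [-0.12857099 -0.01002896  0.46496775] [ 0.03307968 -0.00520981 -0.00265847]
```

>>> drive_tool:
  deltas:
    - [[0, -2, -45], [0, 0, 0.004], 1]
    - [[0, -2, -90], [0, 0, 0.004], 1]
    - [[0, -2, -130], [0, 0, 0.004], 1]
    - [[0, -2, -165], [0, 0, 0.004], 1]
    - [[0, -2, -190], [0, 0, 0.004], 1]
    - [[0, -2, -206], [0, 0, 0.004], 1]
    - [[0, -2, -215], [0, 0, 0.004], 1]
    - [[0, -2, -217], [0, 0, 0.004], 1]
    - [[0, -2, -217], [0, 0, 0.004], 1]

```text
time: 26.0
position: [0.4837, -0.1956, 0.0214]
ee_rot: [0.999, -0.035, 0.0, 0.0]
force: [-0.7, 0.5, -0.2]
width: 0.0855
```

>>> drive_tool:
  deltas:
    - [[0, 0, 0], [0, 0, 0], 0.5]
    - [[0, 0, 0], [0, 0, 0], 0.5]
    - [[0, 0, 0], [0, 0, 0], 0.3]
    - [[0, 0, 0], [0, 0, 0], 0.3]
    - [[0, 0, 0], [0, 0, 0], 0.3]
    - [[0, 0, 0], [0, 0, 0], 0.3]
  squeeze: 70

```text
time: 26.6
position: [0.4838, -0.196, 0.0225]
ee_rot: [0.999, -0.035, 0.001, 0.0]
force: [-2.7, 2.7, 11.8]
width: 0.0469
```

>>> drive_tool:
  deltas:
    - [[0, 0, 5], [0, 0, 0], 0.3]
    - [[0, 0, 20], [0, 0, 0], 0.3]
    - [[0, 0, 45], [0, 0, 0], 0.3]
    - [[0, 0, 75], [0, 0, 0], 0.3]
    - [[0, 0, 105], [0, 0, 0], 0.3]
    - [[0, 0, 130], [0, 0, 0], 0.3]
    - [[0, 0, 140], [0, 0, 0], 0.3]
    - [[0, 0, 140], [0, 0, 0], 0.3]
    - [[0, 0, 140], [0, 0, 0], 0.3]
    - [[0, 0, 140], [0, 0, 0], 0.3]

```text
time: 27.6
position: [0.4822, -0.1954, 0.1595]
ee_rot: [0.999, -0.035, -0.001, -0.001]
force: [-0.4, -0.3, -3.3]
width: 0.047
```

```bash
python3 t.py 6
```

```text
t 27.9 pos [ 0.4831 -0.1958  0.1605] pitch deg -0.05350190917192141 w 0.047056683123224835
F [ 0.1677 -0.0922 -3.3952] +- [0.5213 0.4449 0.4793]
T tool [-0.0101  0.0033  0.0107] +- [0.0382 0.0295 0.0272]
J [ -0.0028 -47.9796 -24.8762   0.0003   0.0072   0.    ] [0.0007 0.1915 0.053  0.0001 0.0028 0.    ]
```

>>> drive_tool:
  deltas:
    - [[0, 0, 0], [0.01, 0.15, 0], 0.3]
    - [[0, 0, 0], [0.01, 0.15, 0], 0.3]
    - [[0, 0, 0], [0, 0, 0], 0.3]
    - [[0, 0, 0], [-0.01, -0.15, 0], 0.3]
    - [[0, 0, 0], [0, 0, 0], 0.3]
    - [[0, 0, 0], [0.01, 0.15, 0], 0.3]
    - [[0, 0, 0], [0, 0, 0], 0.3]
    - [[0, 0, 0], [-0.01, -0.15, 0], 0.3]
    - [[0, 0, 0], [-0.01, -0.15, 0], 0.3]
    - [[0, 0, 0], [-0.005, -0.08, 0], 0.3]

```text
time: 28.9
position: [0.4798, -0.1953, 0.1606]
ee_rot: [0.999, -0.036, 0.038, 0.001]
force: [0.3, -0.8, -2.7]
width: 0.0468
```

>>> drive_tool:
  deltas:
    - [[0, 0, 0], [0.004, 0.06, 0], 0.3]
    - [[0, 0, 0], [0.005, 0.08, 0], 0.3]
    - [[0, 0, 0], [0.005, 0.08, 0], 0.3]
    - [[0, 0, 0], [0.005, 0.08, 0], 0.3]
    - [[0, 0, 0], [0.005, 0.08, 0], 0.3]

```text
time: 29.4
position: [0.4827, -0.1957, 0.1609]
ee_rot: [0.999, -0.035, 0.0, -0.0]
force: [-0.9, 0.0, -3.0]
width: 0.0468
```

```bash
python3 t.py 6
```

```text
t 29.7 pos [ 0.4832 -0.1959  0.1611] pitch deg 0.008024044676953829 w 0.04667913201595694
F [-0.1435 -0.14   -3.105 ] +- [0.6458 0.2913 0.4691]
T tool [ 0.0102 -0.0145 -0.004 ] +- [0.0297 0.0193 0.0181]
J [  0.0191 -47.7947 -24.9318   0.0047  -0.0064  -0.0029] [0.0216 0.0448 0.0352 0.0021 0.0053 0.0011]
```

>>> drive_tool:
  deltas:
    - [[25, -2, 0], [0, 0, 0], 0.3]
    - [[0, 0, 0], [0, 0, 0], 0.3]
    - [[-25, 2, 0], [0, 0, 0], 0.3]
    - [[0, 0, 0], [0, 0, 0], 0.3]
    - [[25, -2, 0], [0, 0, 0], 0.3]
    - [[0, 0, 0], [0, 0, 0], 0.3]
    - [[-25, 2, 0], [0, 0, 0], 0.3]
    - [[0, 0, 0], [0, 0, 0], 0.3]
    - [[0, 0, 0], [0, 0, 0], 0.3]
    - [[0, 0, 0], [0, 0, 0], 0.3]

```text
time: 30.7
position: [0.4837, -0.196, 0.1611]
ee_rot: [0.999, -0.035, 0.0, 0.0]
force: [0.5, 0.4, -2.3]
width: 0.0467
```

>>> drive_tool:
  deltas:
    - [[0, 0, 0], [0, 0, 0], 0.3]
    - [[0, 0, 0], [0, 0, 0], 0.3]
    - [[0, 0, 0], [0, 0, 0], 0.3]

```text
time: 31.0
position: [0.483, -0.1958, 0.161]
ee_rot: [0.999, -0.035, -0.0, -0.0]
force: [0.0, 0.5, -2.9]
width: 0.047
```

```bash
python3 t.py 4
```

```text
t 31.2 pos [ 0.4833 -0.1959  0.1611] pitch deg -0.00024006517972844485 w 0.04669032310328907
F [ 0.3082  0.0519 -2.8516] +- [0.1649 0.2885 0.4635]
T tool [0.0015 0.003  0.0044] +- [0.0109 0.0209 0.0277]
J [ -0.0003 -47.837  -24.9397   0.0004   0.0021  -0.0005] [0.0028 0.0109 0.0024 0.0001 0.0005 0.0001]
```

The right case is quiet too. I lay it back and return to the left case.

>>> drive_tool:
  deltas:
    - [[0, 1, -30], [0, 0, 0], 0.3]
    - [[0, 1, -65], [0, 0, 0], 0.3]
    - [[0, 1, -95], [0, 0, 0], 0.3]
    - [[0, 1, -115], [0, 0, 0], 0.3]
    - [[0, 1, -128], [0, 0, 0], 0.3]
    - [[0, 1, -134], [0, 0, 0], 0.3]
    - [[0, 1, -137], [0, 0, 0], 0.3]
    - [[0, 1, -138], [0, 0, 0], 0.3]
    - [[0, 1, -138], [0, 0, 0], 0.3]
    - [[0, 1, -138], [0, 0, 0], 0.3]

```text
time: 32.2
position: [0.4839, -0.1951, 0.0238]
ee_rot: [0.999, -0.035, 0.001, 0.0]
force: [-1.3, -0.4, -3.4]
width: 0.047
```

>>> drive_tool:
  deltas:
    - [[0, 0, 0], [0, 0, 0], 0.7]
    - [[0, 0, 0], [0, 0, 0], 1]
    - [[0, 0, 0], [0, 0, 0], 1]
    - [[0, 0, 0], [0, 0, 0], 1]
    - [[0, 0, 10], [0, 0, 0], 1]
    - [[0, 0, 40], [0, 0, 0], 1]
    - [[0, 0, 80], [0, 0, 0], 1]
    - [[0, 0, 125], [0, 0, 0], 1]
    - [[0, 0, 170], [0, 0, 0], 1]
    - [[0, 0, 215], [0, 0, 0], 1]

```text
time: 33.2
position: [0.4828, -0.1947, 0.2406]
ee_rot: [0.999, -0.035, 0.0, 0.0]
force: [1.1, -0.5, -0.4]
width: 0.0851
```

>>> drive_tool:
  deltas:
    - [[-3, 40, 0], [0, 0, 0.02], 1]
    - [[-7, 85, 0], [0, 0, 0.04], 1]
    - [[-10, 130, 0], [0, 0, 0.06], 1]
    - [[-14, 175, 0], [0, 0, 0.09], 1]
    - [[-18, 220, 0], [0, 0, 0.12], 1]
    - [[-22, 265, 0], [0, 0, 0.15], 1]
    - [[-26, 310, 0], [0, 0, 0.18], 1]
    - [[-30, 355, 0], [0, 0, 0.2], 1]
    - [[-34, 395, 0], [0, 0, 0.212], 1]
    - [[-35, 421, 0], [0, 0, 0.212], 1]

```text
time: 34.2
position: [0.4475, 0.2286, 0.2388]
ee_rot: [0.997, 0.072, 0.0, -0.0]
force: [0.3, -0.8, 0.6]
width: 0.0855
```

>>> drive_tool:
  deltas:
    - [[0, 0, 0], [0, 0, 0], 1]
    - [[0, 0, 0], [0, 0, 0], 1]

```text
time: 34.4
position: [0.4479, 0.2262, 0.2383]
ee_rot: [0.997, 0.072, 0.0, 0.0]
force: [-0.2, 1.2, 0.1]
width: 0.0857
```

```bash
python3 w.py wL3 .449 .2265 .1447; python3 t.py 1
```

```text
pix [317 171]
rect mm ((451.2818298339844, 226.03744506835938), (100.74808502197266, 50.183834075927734), 8.219731330871582)
[0.44800895 0.22557607 0.2382354 ] [ 9.97472286e-01  7.10563334e-02 -6.47945846e-05  1.79931983e-04] [ 0.80000871 -0.21909899  0.3300115 ] [-0.06446842  0.03322893 -0.00558838]
t 34.5 pos [0.4481 0.2252 0.2382] pitch deg -0.010270623147017842 w 0.08529624393226061
F [0.9933 0.829  0.1626] +- [0. 0. 0.]
T tool [-0.0015 -0.0037  0.0234] +- [0. 0. 0.]
J [  0.6713 -41.2826 -27.8563   0.0261  -0.0044  -0.0028] [0. 0. 0. 0. 0. 0.]
```

>>> drive_tool:
  deltas:
    - [[0, 0, -45], [0, 0, 0], 1]
    - [[0, 0, -90], [0, 0, 0], 1]
    - [[0, 0, -130], [0, 0, 0], 1]
    - [[0, 0, -165], [0, 0, 0], 1]
    - [[0, 0, -190], [0, 0, 0], 1]
    - [[0, 0, -206], [0, 0, 0], 1]
    - [[0, 0, -215], [0, 0, 0], 1]
    - [[0, 0, -217], [0, 0, 0], 1]
    - [[0, 0, -217], [0, 0, 0], 1]

```text
time: 35.4
position: [0.4487, 0.2258, 0.0214]
ee_rot: [0.998, 0.07, 0.0, -0.0]
force: [-0.3, 0.7, -0.0]
width: 0.0855
```

>>> drive_tool:
  deltas:
    - [[0, 0, 0], [0, 0, 0], 0.5]
    - [[0, 0, 0], [0, 0, 0], 0.5]
    - [[0, 0, 0], [0, 0, 0], 0.3]
    - [[0, 0, 0], [0, 0, 0], 0.3]
    - [[0, 0, 0], [0, 0, 0], 0.3]
    - [[0, 0, 0], [0, 0, 0], 0.3]
  squeeze: 70

```text
time: 36.0
position: [0.4489, 0.2264, 0.0225]
ee_rot: [0.997, 0.071, 0.001, -0.0]
force: [-2.6, -1.7, 13.0]
width: 0.0474
```

>>> drive_tool:
  deltas:
    - [[0, 0, 5], [0, 0, 0], 0.3]
    - [[0, 0, 20], [0, 0, 0], 0.3]
    - [[0, 0, 45], [0, 0, 0], 0.3]
    - [[0, 0, 75], [0, 0, 0], 0.3]
    - [[0, 0, 105], [0, 0, 0], 0.3]
    - [[0, 0, 130], [0, 0, 0], 0.3]
    - [[0, 0, 140], [0, 0, 0], 0.3]
    - [[0, 0, 140], [0, 0, 0], 0.3]
    - [[0, 0, 140], [0, 0, 0], 0.3]
    - [[0, 0, 140], [0, 0, 0], 0.3]

```text
time: 37.0
position: [0.4472, 0.2256, 0.1595]
ee_rot: [0.997, 0.071, -0.001, 0.001]
force: [-0.2, -0.0, -5.6]
width: 0.047
```

>>> drive_tool:
  deltas:
    - [[0, 0, 0], [-0.02, 0.14, 0], 0.3]
    - [[0, 0, 0], [-0.02, 0.14, 0], 0.3]
    - [[0, 0, 0], [-0.02, 0.14, 0], 0.3]
    - [[0, 0, 0], [-0.011, 0.08, 0], 0.3]
    - [[0, 0, 0], [-0.004, 0.03, 0], 0.3]
    - [[0, 0, 0], [0, 0, 0], 0.3]
    - [[0, 0, 0], [0, 0, 0], 0.3]
    - [[0, 0, 0], [0, 0, 0], 0.3]

```text
time: 37.8
position: [0.4476, 0.226, 0.161]
ee_rot: [0.997, 0.071, 0.0, 0.0]
force: [0.1, -0.1, -5.5]
width: 0.0468
```

```bash
python3 t.py 6
```

```text
t 38.1 pos [0.4485 0.2261 0.1609] pitch deg -0.006357400884343642 w 0.04693320341048235
F [-0.0349 -0.2285 -5.334 ] +- [0.5321 0.4285 0.1933]
T tool [-0.014  -0.0476  0.0183] +- [0.0317 0.0213 0.0185]
J [  0.0802 -47.1152 -25.1789  -0.0065  -0.0397   0.0024] [0.0342 0.0283 0.1756 0.0021 0.0096 0.003 ]
```

>>> drive_tool:
  deltas:
    - [[0, 0, 0], [0.02, -0.14, 0], 0.3]
    - [[0, 0, 0], [0.02, -0.14, 0], 0.3]
    - [[0, 0, 0], [0.02, -0.14, 0], 0.3]
    - [[0, 0, 0], [0.011, -0.08, 0], 0.3]
    - [[0, 0, 0], [0.004, -0.03, 0], 0.3]
    - [[0, 0, 0], [0, 0, 0], 0.3]
    - [[0, 0, 0], [0, 0, 0], 0.3]
    - [[0, 0, 0], [0, 0, 0], 0.3]

```text
time: 38.9
position: [0.4492, 0.2263, 0.1611]
ee_rot: [0.997, 0.071, -0.0, -0.0]
force: [0.0, 0.1, -6.2]
width: 0.047
```

```bash
python3 t.py 6
```

```text
t 39.2 pos [0.4481 0.2261 0.1611] pitch deg 0.0018263483325078325 w 0.046621568258339456
F [-0.0874  0.0488 -5.5405] +- [0.4043 0.4506 0.2215]
T tool [0.032  0.0293 0.0296] +- [0.0236 0.0313 0.0203]
J [ -0.0908 -46.7162 -25.5287   0.0079   0.0278  -0.0049] [0.0364 0.0209 0.1875 0.0033 0.0099 0.0043]
```

The result is confirmed: at level the moment is −0.048 N m after one tilt and +0.029 after the other, so the load shifts in the left case. I carry it over the tray.

>>> drive_tool:
  deltas:
    - [[11, -17, 0], [0, 0, 0], 0.3]
    - [[33, -50, 0], [0, 0, -0.03], 0.3]
    - [[56, -85, 0], [0, 0, -0.06], 0.3]
    - [[79, -120, 0], [0, 0, -0.09], 0.3]
    - [[102, -155, 0], [0, 0, -0.12], 0.3]
    - [[125, -190, 0], [0, 0, -0.15], 0.3]
    - [[148, -225, 0], [0, 0, -0.18], 0.3]
    - [[171, -260, 0], [0, 0, -0.2], 0.3]
    - [[192, -292, 0], [0, 0, -0.22], 0.3]
    - [[206, -313, 0], [0, 0, -0.23], 0.3]

```text
time: 40.2
position: [0.6555, -0.0894, 0.1609]
ee_rot: [0.999, -0.045, 0.0, 0.0]
force: [0.4, 0.6, -5.6]
width: 0.0467
```

>>> drive_tool:
  deltas:
    - [[7, -11, 0], [0, 0, 0], 0.3]
    - [[11, -17, -8], [0, 0, 0], 0.3]
    - [[12, -18, -20], [0, 0, 0], 0.3]
    - [[12, -18, -32], [0, 0, 0], 0.3]
    - [[12, -18, -40], [0, 0, 0], 0.3]
    - [[12, -18, -43], [0, 0, 0], 0.3]
    - [[12, -18, -43], [0, 0, 0], 0.3]
    - [[12, -18, -43], [0, 0, 0], 0.3]
    - [[12, -18, -43], [0, 0, 0], 0.3]

```text
time: 41.1
position: [0.6668, -0.1048, 0.1187]
ee_rot: [0.999, -0.044, 0.001, 0.0]
force: [-0.1, 0.3, -5.0]
width: 0.0467
```

```bash
python3 t.py 4
python3 - <<'E'
from h import *
a=capture("top")[:,:,::-1];b=cv2.imread("pics/last.png")
cv2.imwrite("pics/fin.png",np.vstack([a,b])[:, :] if 0 else np.hstack([cv2.resize(a[80:320,100:520],None,fx=.95,fy=.95),cv2.resize(b[120:360,180:580],None,fx=.95,fy=.95)]))
E
```

```text
t 41.3 pos [ 0.6665 -0.1049  0.1184] pitch deg 0.0358030325168756 w 0.04667277732419117
F [-0.3129  0.2408 -5.2486] +- [0.0678 0.673  0.4509]
T tool [-0.0508 -0.0016  0.0034] +- [0.0255 0.0131 0.0283]
J [  0.0591 -66.9026 -27.5047  -0.0019   0.01     0.0005] [0.0138 0.0913 0.0427 0.0006 0.002  0.0002]
```

View pics/fin.png

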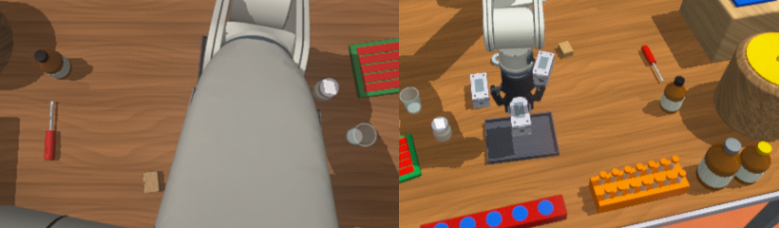

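The picture shows the case over the tray, with the other two cases and the bystanders in place. I settle for a moment, then hand in.

>>> drive_tool:
  deltas:
    - [[0, 0, 0], [0, 0, 0], 0.3]
    - [[0, 0, 0], [0, 0, 0], 0.3]
    - [[0, 0, 0], [0, 0, 0], 0.3]
    - [[0, 0, 0], [0, 0, 0], 0.3]
    - [[0, 0, 0], [0, 0, 0], 0.3]
    - [[0, 0, 0], [0, 0, 0], 0.3]
    - [[0, 0, 0], [0, 0, 0], 0.3]
    - [[0, 0, 0], [0, 0, 0], 0.3]
    - [[0, 0, 0], [0, 0, 0], 0.3]
    - [[0, 0, 0], [0, 0, 0], 0.3]

```text
time: 42.35
position: [0.6663, -0.1049, 0.118]
ee_rot: [0.999, -0.044, -0.0, 0.0]
force: [-0.3, 0.6, -4.1]
width: 0.0466
```

```bash
python3 -c "
from rig import close_job; print(close_job())"
```

```text
the job is handed in; nothing more can be done
None
```

The ball is in the left case, and the job was handed in at 42.4 s with the arm holding that case level over the tray. I lifted, levelled, rocked, shook and laid back all three cases, left to right, then picked the left one up again.

- **Which case rattles:** with the left case held level, the moment along its length changed sign (about −0.048 and +0.029 N m) after tilting it one way and then the other. That is about what a shifted 190 g ball would give. For the middle and right cases it stayed near 0, and both weighed less than the lightest case with a ball could.
- **Disagreement:** my first tilt readings were ambiguous. They made the left case look quiet and the middle one doubtful. A level reading after the left case's shake pointed to the ball, and the second lift confirmed it.
- **Placing back:** the wrist camera showed the left case within about 1 mm of where it lay. I did not measure the middle and right cases again after laying them back; the final scene picture shows them and the bystanders in place, apart from the flange, which the arm largely hides there.
- **Final hold:** the gripper is at (0.666, −0.105, 0.118), against a tray middle of (0.666, −0.104). The case is level within 0.1° along its length, with its underside about 9 cm above the tray floor by calculation.

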